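Weigh out polishing balls on a spring scale

ROBOT

A 6-joint arm with a two-finger parallel gripper is mounted at the origin on a cart in front of the work surface, level with it; the furniture and walls round the work are solid. World frame = base frame: x ahead of the robot, y to its left, z up, the work surface at z = 0. Lengths are in m, angles in rad, forces in N, time in s.
With the tool pointing down it reaches from about 0.275 to 0.875 m from the base axis. Payload 12.5 kg.
Tool frame: the origin (TCP) lies on the centre line of the jaws, within the pads' length; the fingertips stand r.finger_overhang ahead of it and the grasp point (between the pads) lies 3 mm ahead of it (r.finger_overhang is the distance from the TCP to the fingertips, in m); z points along the fingers, y is the direction in which the jaws open and shut (so a half turn about z gives the same grasp; the last joint's range is limited). The gripper opens to 85 mm and grips with 20 to 120 N. Pads are 22 mm wide; open, the fingers measure 114 mm over their backs; the gripper's body (76 mm by 85 mm) begins 54 mm behind the grasp point. The pads swing forward as they close: fully open they stand 13 mm farther back than shut.
Start: joints at [1.132, 0.351, 1.652, -0, 1.139, -0.085], TCP at [0.191, 0.516, 0.214] pointing down, gripper open.
Joint ranges: [-2.75, 2.75], [-0.79, 2.1], [0.01, 2.65], [-1.57, 4.71], [0.07, 3.14], [-2.87, 2.87]. Speed limits (rad/s): [2.22, 2.22, 2.79, 3.14, 3.14, 3.14].

INTERFACE

Orientations are given as a unit quaternion [x, y, z, w].
In Python, from cell import r, optics gives the robot as it stands. The module is installed in compiled form; this text tells all that it offers. Calls block until the motion is done:
- r.move_to(position, orientation): joint-space move of the TCP to a pose.
- r.move_linear(position, rot=None, vel=0.15): straight line of the TCP; rot=None keeps the orientation; vel is the mean speed in m/s.
- r.set_joints(angles): joint-space move.
- r.set_gripper(opening, squeeze=None): opening from 0.0 (shut) to 1.0 (fully open); squeeze is the grip in N (None keeps the last); returns when the fingers have stopped.
- r.sleep(seconds).
- r.inverse_kinematics(position, orientation): joint angles nearest the present ones, or None.
- optics.get_image(name): name is "side" or "top"; returns a dict with "pixels" (480x640x3 uint8, red, green, blue), "depth" (480x640 float32, m along the optical axis (not along the pixel's ray), 0 where there is no reading), "fx", "fy", "cx", "cy" (pixels), "D" ([k1, k2, p1, p2, k3] as OpenCV has them; the pictures are not rectified), "camera_from_world" (4x4, takes a point from world to camera coordinates). Camera axes: x right, y down, z forward; pixel columns grow to the right and rows downward; lengths in m; the calibration is good to about 2 mm. A picture is of the moment at which its call begins.
A pose or a line that the arm cannot do raises r.PlanningError and nothing moves.
- r.hand_in(): hands the job in, once; it reports no verdict.
Readings, each from a call of its own:
- r.current_t(): time.
- r.current_q(): joint angles.
- r.current_qvel(): joint speeds.
- r.current_effort(): joint torques, N m.
- r.current_tool_pos(): TCP position.
- r.current_ee_rot(): TCP orientation.
- r.current_contact_force(): force on the tool from outside, world axes, zero at the start.
- r.current_torque(): the same for the moment, N m.
- r.current_opening(): opening from 0.0 (shut) to 1.0 (fully open).
Only numpy, scipy, OpenCV 4.12 (cv2) and the standard library are available. Lean on these libraries where they do the work, as an engineer would, in place of code of your own. Each camera call takes 0.05 s, during which the arm holds its last target. There are 200 camera calls.

TASK

Take the blue-handled scoop and pour its three steel balls into the brass pan of the spring scale, so that their weight sinks the pan down onto its stop. Then set the empty scoop upright back on the cupboard top, clear of the scale, and let go. Leave the red-handled scoop and its white balls alone.

Things in the scene. Friction and masses are not known exactly. Their poses are not given: they have to be found in the camera images.
- blue_scoop_grip (a point): Middle of the blue grip bar (92 long on x, 16 wide, 16 tall, free 45 mm to the mouth side) over a loose aluminium scoop: pinch it across y. Scoop underside 75 mm below this point. Axes are the scoop's, z up; its open mouth faces -x. Tray 100 x 70 mm, walls 36 high. In it lie three 20 mm steel balls, 33 g each, against the back wall. Empty scoop 0.15 kg.
- blue_scoop_lip (a point): Middle of the blue scoop's pouring lip, where the balls leave it: from the grip point 65 mm towards -x and 49 mm down. Same axes. The tray floor rises 12 degrees to the lip, so the balls stay while the scoop is level and roll out when it is tipped mouth-down by 25 degrees or more (35 is ample).
- red_scoop_grip (a point): The same scoop with a red handle, holding three 20 mm white plastic balls (10 g each): not wanted, leave it standing. Same point and axes as on the blue one.
- pan_rim (a point): Centre of the mouth of the scale's round brass pan, at rim height (108 mm above the surface when up). Bowl 130 mm wide inside at the rim, 84 at the floor, 33 deep. It hangs by a spring from a small fixed frame on this point's +x side, 94 to 116 mm from the pan's centre, no higher than the rim. Axes: x to the frame, z up. The bath in the middle is 152 mm tall: carry the scoop above it.
- pan (a joint): How far the scale pan has sunk, m: 0 up (empty), 0.018 on its hard stop. About 80 g in the pan takes it to the stop, so all three steel balls are needed and hold it there.

How it is judged:
By the outcome, as a careful person would: the job done as asked, in the order asked, and still so for the second after the job is handed in, with the robot touching nothing.
It also fails if it takes over 69 s, if anything falls off the work surface, if the arm or the gripper's body presses on something with over 40 N, if the wrist force passes 120 N, or if a joint passes its speed limit or range.

## Working session

There is one attempt and no reset: what is moved stays moved. The work goes in short steps, each a Python script; the robot and the scene stay as the last script left them, time stands still between calls to the robot, and variables do not carry over. Pictures are saved under pics/ and viewed, about 8 in all and at most 12, crops included, and the job is handed in when it is done.

```bash
mkdir -p pics; cat > h.py <<'E'
import numpy as np, cv2
from cell import r, optics
from scipy.spatial.transform import Rotation as R
def snap(name,fn=None,crop=None,scale=1):
    im=optics.get_image(name); np.save(f'{name}_d.npy',im['depth'])
    if fn:
        p=im['pixels'][...,::-1]
        if crop: p=p[crop[1]:crop[3],crop[0]:crop[2]]
        cv2.imwrite('pics/'+fn,cv2.resize(p,None,fx=scale,fy=scale,interpolation=cv2.INTER_CUBIC))
    return im
def world(im,uv,z=None):
    """pixel(s)-> world; depth if z None else intersect plane z"""
    uv=np.atleast_2d(np.array(uv,float)); K=np.array([[im['fx'],0,im['cx']],[0,im['fy'],im['cy']],[0,0,1]])
    n=cv2.undistortPoints(uv[:,None],K,np.array(im['D'],float))[:,0]
    W=np.linalg.inv(im['camera_from_world']); ray=np.c_[n,np.ones(len(n))]
    if z is None:
        d=np.array([im['depth'][int(round(v)),int(round(u))] for u,v in uv])
        return (ray*d[:,None])@W[:3,:3].T+W[:3,3]
    q=ray@W[:3,:3].T; s=(z-W[2,3])/q[:,2]
    return q*s[:,None]+W[:3,3]
E
python3 - <<'E'
from h import *
import pickle
for n in('top','side'):
    im=snap(n,n+'1.png'); pickle.dump(im,open(n+'1.pkl','wb'))
    print(n,np.linalg.inv(im['camera_from_world']).round(3).tolist(),im['fx'])
print(r.current_t(),r.finger_overhang,r.current_ee_rot())
E
```

```text
top [[0.027, -0.988, 0.155, 0.366], [-1.0, -0.026, 0.008, -0.083], [-0.004, -0.155, -0.988, 1.093], [0.0, 0.0, 0.0, 1.0]] 616.0675441277252
side [[0.274, -0.827, 0.491, 0.092], [-0.962, -0.229, 0.15, -0.203], [-0.012, -0.513, -0.858, 0.853], [0.0, 0.0, 0.0, 1.0]] 482.1961843566473
0.1 0.022 [ 1.75977012e-01  9.84394137e-01 -5.03777980e-04 -1.40186261e-04]
```

View pics/top1.png

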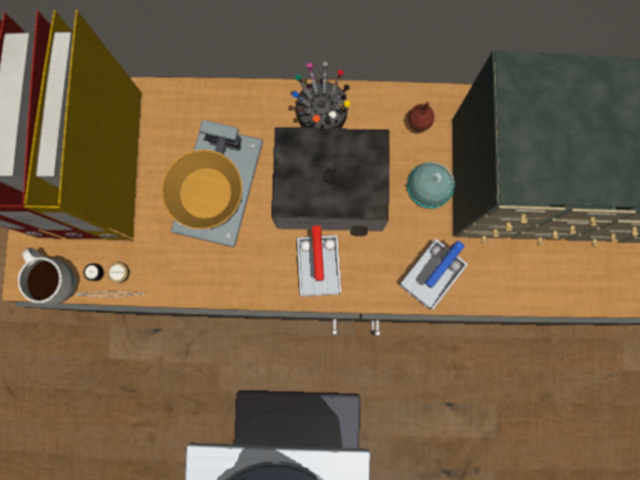

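View pics/side1.png

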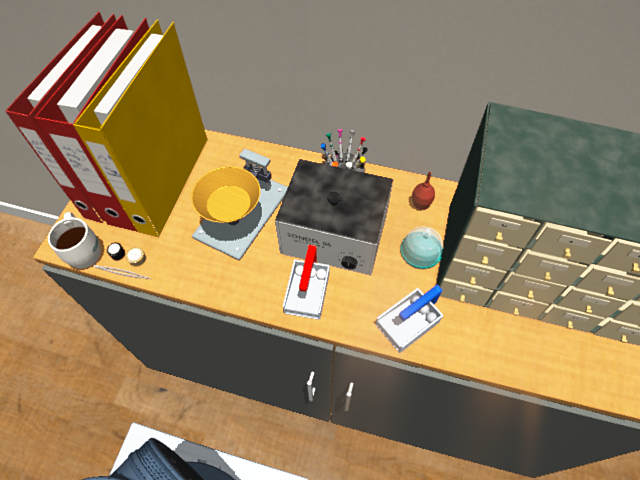

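```bash
python3 - <<'E'
import pickle,cv2,numpy as np
t=pickle.load(open('top1.pkl','rb'));s=pickle.load(open('side1.pkl','rb'))
def c(im,x,y,w,h,k): return cv2.resize(im['pixels'][y:y+h,x:x+w,::-1],None,fx=k,fy=k,interpolation=cv2.INTER_CUBIC)
a=c(t,390,230,90,90,4);b=c(s,365,275,90,90,4);d=c(t,150,110,130,145,360/130)
a2=cv2.resize(a,(400,400));b2=cv2.resize(b,(400,400))
cv2.imwrite('pics/crop1.png',np.hstack([a2,b2]))
cv2.imwrite('pics/crop2.png',c(t,150,110,130,145,4))
E
```

```text
(no output)
```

View pics/crop1.png

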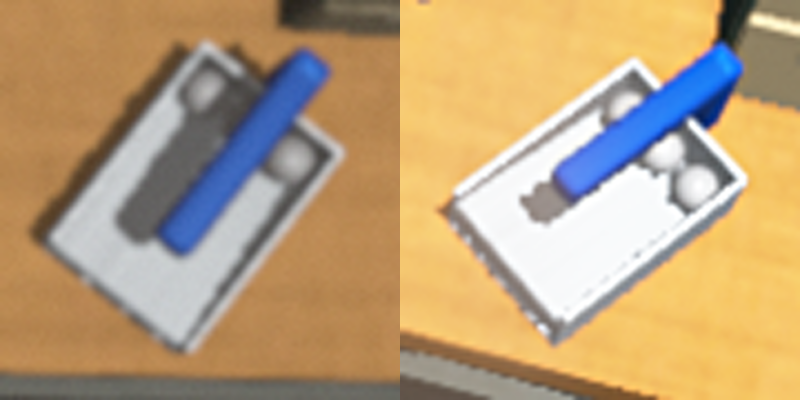

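View pics/crop2.png

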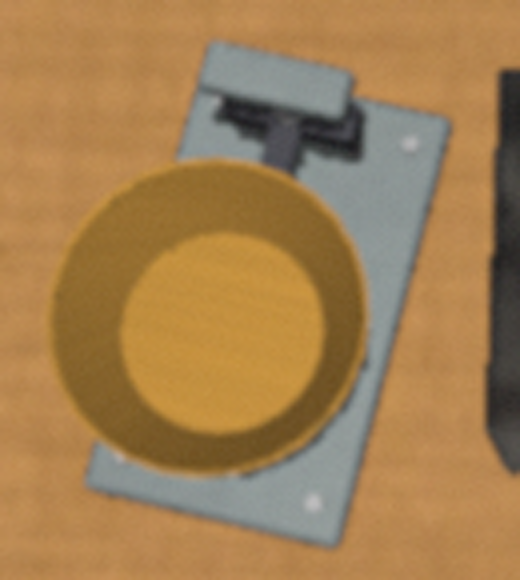

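```bash
python3 - <<'E'
from h import world
import pickle,numpy as np
t=pickle.load(open('top1.pkl','rb'));s=pickle.load(open('side1.pkl','rb'))
k=4.4444
T=lambda x,y:(390+x/k-.4,230+y/k-.4)
S=lambda x,y:(365+(x-400)/k-.4,275+y/k-.4)
f,b=world(t,[T(181,241),T(315,62)],.083);print('bar top',f,b,(f+b)/2,np.linalg.norm(f-b),np.degrees(np.arctan2(*(b-f)[1::-1])))
f,b=world(s,[S(566,180),S(733,58)],.083);print('bar side',f,b,(f+b)/2,np.linalg.norm(f-b),np.degrees(np.arctan2(*(b-f)[1::-1])))
for im,P,n in((t,[T(45,238),T(188,350),T(342,153),T(207,42)],'top'),(s,[S(455,200),S(555,335),S(745,180),S(633,60)],'side')):
  w=world(im,P); print(n,w.round(3).tolist()); w=world(im,P,.04); print(w.round(4).tolist(),w.mean(0))
print('bar depth',world(t,[T(245,150)]),world(s,[S(650,120)]))
C=lambda x,y:(150+x/4-.4,110+y/4-.4)
print('pan',world(t,[C(209,317),C(50,317),C(368,317),C(209,158),C(209,477)],.108).round(4).tolist())
print('pan rimdepth',world(t,[C(54,317),C(363,317),C(209,163)]).round(3).tolist())
print('frame',world(t,[C(277,80)]),world(t,[C(335,545),C(450,125),C(88,485)],.012))
print('pan side',world(s,[(194.5,198),(260,190),(227,172),(225,205)]).round(3).tolist())
E
```

```text
bar top [ 0.43783033 -0.25055936  0.083     ] [ 0.50583498 -0.30086032  0.083     ] [ 0.47183266 -0.27570984  0.083     ] 0.0845861596607703 -36.489201854863346
bar side [ 0.43639654 -0.24409636  0.083     ] [ 0.50546262 -0.29850956  0.083     ] [ 0.47092958 -0.27130296  0.083     ] 0.0879256406648198 -38.23254252038403
top [[0.442, -0.207, 0.021], [0.399, -0.261, 0.037], [0.481, -0.33, -0.001], [0.525, -0.275, -0.001]]
[[0.4408, -0.2051, 0.04], [0.3991, -0.2606, 0.04], [0.4764, -0.3205, 0.04], [0.5186, -0.2677, 0.04]] [ 0.45875291 -0.26350003  0.04      ]
side [[0.441, -0.205, 0.027], [0.4, -0.257, 0.011], [0.476, -0.317, 0.038], [0.538, -0.266, -0.001]]
[[0.4351, -0.2047, 0.04], [0.39, -0.2548, 0.04], [0.4749, -0.3171, 0.04], [0.5164, -0.2633, 0.04]] [ 0.45412266 -0.25997091  0.04      ]
bar depth [[ 0.47239922 -0.2747933   0.08093608]] [[ 0.46963085 -0.27102137  0.08377407]]
pan [[0.5821, 0.1288, 0.108], [0.5806, 0.1953, 0.108], [0.5836, 0.0631, 0.108], [0.6498, 0.1331, 0.108], [0.5156, 0.1249, 0.108]]
pan rimdepth [[0.582, 0.195, 0.103], [0.584, 0.065, 0.106], [0.648, 0.133, 0.108]]
frame [[0.68492048 0.10698213 0.10565128]] [[0.50113994 0.08700607 0.012     ]
 [0.6953472  0.04429515 0.012     ]
 [0.52512738 0.19968031 0.012     ]]
pan side [[0.559, 0.189, 0.104], [0.674, 0.106, 0.012], [0.639, 0.154, 0.1], [0.577, 0.138, 0.075]]
```

```bash
cat >> h.py <<'E'
def scoop(phi,tilt=0):
    """scoop rotation: mouth heading phi deg, tipped mouth-down by tilt deg"""
    return R.from_euler('z',phi-180,degrees=True)*R.from_euler('y',-tilt,degrees=True)
FL={0:R.from_matrix(np.diag([-1.,1,-1])),1:R.from_matrix(np.diag([1.,-1,-1]))}
def tool(phi,tilt,fl): return (scoop(phi,tilt)*FL[fl]).as_quat()
def tcp_of_grip(g,phi,tilt,dx=0): return np.array(g)+scoop(phi,tilt).apply([dx,0,.003])
def tcp_of_lip(l,phi,tilt,dx=0): return np.array(l)+scoop(phi,tilt).apply([.065+dx,0,.049+.003])
E
python3 - <<'E'
from h import *
import pickle
t=pickle.load(open('top1.pkl','rb'))
print('cab',world(t,[(453,237)],0),world(t,[(500,206)]),world(t,[(497,60)]),'bath',world(t,[(276,132),(276,222),(386,222)]).round(3).tolist(),'binder',world(t,[(134,236)],0),world(t,[(140,95)]),world(t,[(60,220)]))
pan=np.array([.582,.129,0])
for tt in(0,20,30,40):
  v=[.15,.3,.45]
q0=r.current_q()
for fl in(0,1):
  g=np.array([.471,-.273,.075])
  for z in(0,.19): 
    q=r.inverse_kinematics(tcp_of_grip(g+[0,0,z],142.7,0),tool(142.7,0,fl)); print('grasp',fl,z,None if q is None else np.round(q,2))
  for phi in range(-75,181,15):
    d=np.array([np.cos(np.radians(phi)),np.sin(np.radians(phi)),0]); l=pan-.035*d+[0,0,.135]
    qs=[r.inverse_kinematics(tcp_of_lip(l,phi,a),tool(phi,a,fl)) for a in(0,20,40)]
    print(fl,phi,[None if q is None else np.round(q,2).tolist() for q in qs])
E
```

```text
cab [[ 0.52890818 -0.30528725  0.        ]] [[ 0.52750839 -0.307822    0.29808317]] [[ 0.73357935 -0.30895293  0.30039894]] bath [[0.675, 0.008, 0.131], [0.536, 0.007, 0.074], [0.534, -0.174, 0.11]] binder [[0.51562833 0.27169968 0.        ]] [[0.78281023 0.28037613 0.00647615]] [[0.50647921 0.31534018 0.21825698]]
grasp 0 0 [-0.61  0.52  1.78 -0.    0.84 -1.53]
grasp 0 0.19 [-0.61  0.29  1.6  -0.    1.25 -1.53]
0 -75 [None, [0.11, 0.46, 1.55, 0.37, 1.21, 2.84], [-0.07, 0.54, 1.53, 0.67, 1.39, 2.58]]
0 -60 [None, [0.11, 0.47, 1.54, 0.33, 1.29, 2.61], [-0.05, 0.59, 1.44, 0.57, 1.54, 2.43]]
0 -45 [[0.29, 0.38, 1.68, -0.0, 1.08, 2.64], [0.12, 0.48, 1.53, 0.28, 1.37, 2.38], [-0.01, 0.64, 1.35, 0.47, 1.68, 2.26]]
0 -30 [[0.26, 0.34, 1.74, -0.0, 1.06, 2.35], [0.12, 0.48, 1.52, 0.21, 1.43, 2.16], [0.03, 0.68, 1.28, 0.35, 1.79, 2.09]]
0 -15 [[0.22, 0.31, 1.78, -0.0, 1.05, 2.05], [0.13, 0.49, 1.51, 0.13, 1.47, 1.93], [0.07, 0.71, 1.23, 0.22, 1.87, 1.89]]
0 0 [[0.17, 0.29, 1.81, -0.0, 1.04, 1.74], [0.14, 0.49, 1.5, 0.05, 1.49, 1.69], [0.11, 0.73, 1.19, 0.08, 1.91, 1.69]]
0 15 [[0.12, 0.29, 1.8
[... 2828 characters left out ...]
0.32, 0.62, 1.38, -0.57, 1.57, -2.43]]
1 90 [None, [0.17, 0.47, 1.54, -0.37, 1.22, -2.83], [0.35, 0.57, 1.47, -0.66, 1.41, -2.58]]
1 105 [[-0.02, 0.48, 1.52, -0.0, 1.14, 2.86], None, [0.36, 0.52, 1.57, -0.74, 1.24, -2.73]]
1 120 [[-0.01, 0.53, 1.45, -0.0, 1.16, 2.61], None, None]
1 135 [[0.02, 0.57, 1.38, -0.0, 1.19, 2.37], [0.16, 0.44, 1.58, -0.35, 0.94, 2.7], None]
1 150 [[0.05, 0.6, 1.33, -0.0, 1.21, 2.14], [0.16, 0.44, 1.59, -0.29, 0.86, 2.41], None]
1 165 [[0.08, 0.63, 1.28, -0.0, 1.23, 1.92], [0.15, 0.43, 1.6, -0.19, 0.8, 2.1], [0.25, 0.32, 1.88, -0.82, 0.44, 2.74]]
1 180 [[0.12, 0.64, 1.26, -0.0, 1.24, 1.69], [0.14, 0.43, 1.6, -0.07, 0.77, 1.76], [0.18, 0.29, 1.92, -0.44, 0.27, 2.14]]
```

```bash
python3 - <<'E'
from h import *
phi=142.7; dx=-.012; g=np.array([.471,-.273,.075]); Q=tool(phi,0,0)
r.move_to([.36,.12,.28],tool(90,0,0))
r.move_to(tcp_of_grip(g+[0,0,.14],phi,0,dx),Q)
r.move_linear(tcp_of_grip(g,phi,0,dx),vel=.1)
print(r.current_tool_pos(),r.current_contact_force())
r.set_gripper(0,squeeze=70); r.sleep(.2)
print(r.current_opening(),r.current_contact_force(),r.current_t())
r.move_linear(tcp_of_grip(g+[0,0,.05],phi,0,dx),vel=.06)
r.sleep(.3)
print(r.current_opening(),r.current_contact_force(),r.current_t())
snap('side','side2.png',(340,150,500,370),2.7)
E
```

```text
[ 0.46174365 -0.26591689  0.07851291] [0.68171404 0.05398947 0.27594722]
0.001331489747844594 [-0.3182879  -0.31709509  0.0025343 ] 5.7417
8.824585609286835e-05 [-0.51054049  0.81050441 -0.04637226] 7.025
```

View pics/side2.png

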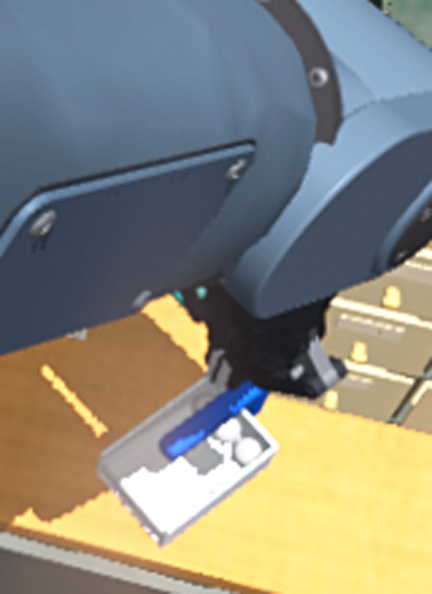

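```bash
python3 - <<'E'
from h import *
import pickle
print(r.current_opening(),r.current_tool_pos(),R.from_quat(r.current_ee_rot()).as_matrix().round(3).tolist())
t=snap('top');s=snap('side');pickle.dump((t,s),open('two.pkl','wb'))
a=cv2.resize(t['pixels'][220:320,385:485,::-1],(400,400),interpolation=3);b=cv2.resize(s['pixels'][260:360,370:470,::-1],(400,400),interpolation=3)
cv2.imwrite('pics/c3.png',np.hstack([a,b]))
E
```

```text
-0.000809190448075156 [ 0.4614189  -0.26570676  0.12785538] [[-0.795, 0.606, -0.0], [0.606, 0.795, 0.0], [0.0, 0.0, -1.0]]
```

View pics/c3.png

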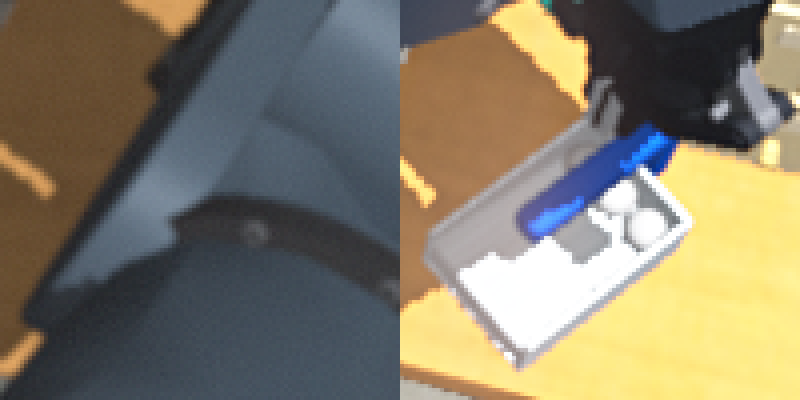

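```bash
python3 - <<'E'
from h import *
r.move_linear(r.current_tool_pos()+np.array([0,0,.06]),vel=.15)
a=snap('side')['pixels'][180:330,370:500,::-1]
t=r.current_t(); r.set_gripper(.6); print(r.current_opening(),r.current_t()-t)
b=snap('side')['pixels'][180:330,370:500,::-1]
cv2.imwrite('pics/c4.png',cv2.resize(np.hstack([a,b]),None,fx=3,fy=3,interpolation=3))
E
```

```text
0.5981440155147962 0.5417000000000005
```

View pics/c4.png

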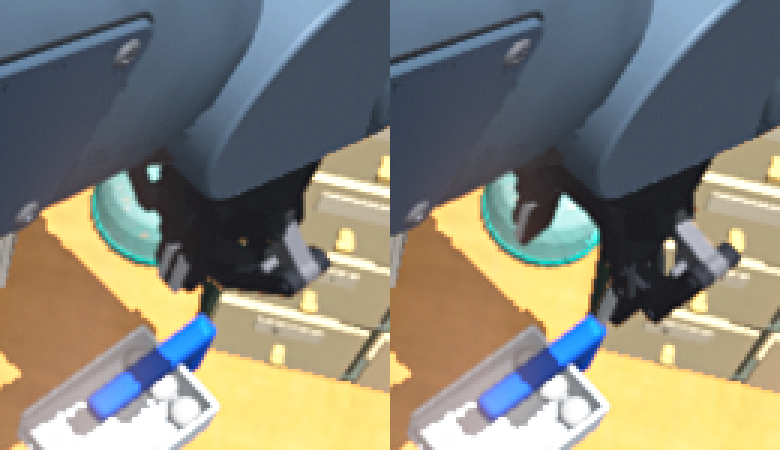

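```bash
python3 - <<'E'
from h import *
r.set_gripper(0)
im=snap('side')
p=np.array(r.current_tool_pos());print('tcp',p)
def proj(X):
    c=im['camera_from_world'];K=np.array([[im['fx'],0,im['cx']],[0,im['fy'],im['cy']],[0,0,1]])
    return cv2.projectPoints(np.array(X,float),cv2.Rodrigues(c[:3,:3])[0],c[:3,3],K,np.array(im['D'],float))[0][:,0]
print('tcp,tip proj',proj([p,p-[0,0,.022]]).round(1))
for uv in[(426,266),(429,268),(428,272),(424,270),(432,272),(470,265)]: print(uv,world(im,[uv]).round(3))
print('bar',world(im,[(420,308),(410,314),(430,300)]).round(3))
a=im['pixels'][180:330,370:500,::-1].copy()
a=cv2.resize(a,None,fx=4,fy=4,interpolation=3)
for q in proj([p,p-[0,0,.022]]): cv2.circle(a,tuple(((q-[370,180]+.5)*4).astype(int).tolist()),4,(0,0,255),1)
cv2.imwrite('pics/c5.png',a)
E
```

```text
tcp [ 0.46145652 -0.26569806  0.18792429]
tcp,tip proj [[428.1 277.7]
 [425.5 284. ]]
(426, 266) [[ 0.455 -0.255  0.232]]
(429, 268) [[ 0.452 -0.26   0.233]]
(428, 272) [[ 0.452 -0.261  0.222]]
(424, 270) [[ 0.456 -0.255  0.218]]
(432, 272) [[ 0.452 -0.266  0.224]]
(470, 265) [[ 0.431 -0.305  0.303]]
bar [[ 0.46  -0.272  0.078]
 [ 0.442 -0.257  0.083]
 [ 0.479 -0.286  0.079]]
```

View pics/c5.png

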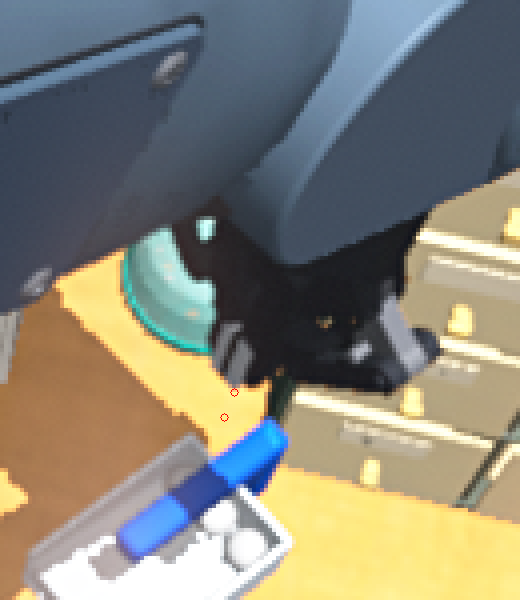

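```bash
python3 - <<'E'
from h import *
def tips(lbl):
  im=snap('side')
  v,u=np.mgrid[230:300,400:470]; uv=np.c_[u.ravel(),v.ravel()]
  w=world(im,uv); ok=(im['depth'][v.ravel(),u.ravel()]>0)&(np.hypot(w[:,0]-.461,w[:,1]+.266)<.065)&(w[:,2]>.13)
  z=w[ok];o=np.argsort(z[:,2])[:400:25]; print(lbl,np.c_[uv[ok][o],z[o].round(3)])
print(r.current_tool_pos(),r.current_q(),r.current_opening())
tips('shut')
E
```

```text
[ 0.46145652 -0.26569806  0.18792429] [-6.09861923e-01  3.48875926e-01  1.72524049e+00  5.22388434e-06
  1.06750070e+00 -1.52965183e+00] 0.0017754171386097988
shut [[ 4.29e+02  2.77e+02  4.53e-01 -2.65e-01  2.06e-01]
 [ 4.29e+02  2.75e+02  4.51e-01 -2.64e-01  2.15e-01]
 [ 4.24e+02  2.70e+02  4.56e-01 -2.55e-01  2.18e-01]
 [ 4.33e+02  2.74e+02  4.51e-01 -2.69e-01  2.22e-01]
 [ 4.34e+02  2.74e+02  4.49e-01 -2.70e-01  2.26e-01]
 [ 4.24e+02  2.65e+02  4.57e-01 -2.52e-01  2.30e-01]
 [ 4.34e+02  2.70e+02  4.51e-01 -2.68e-01  2.33e-01]
 [ 4.26e+02  2.63e+02  4.57e-01 -2.54e-01  2.38e-01]
 [ 4.30e+02  2.61e+02  4.58e-01 -2.59e-01  2.44e-01]
 [ 4.23e+02  2.56e+02  4.60e-01 -2.47e-01  2.49e-01]
 [ 4.24e+02  2.57e+02  4.58e-01 -2.49e-01  2.51e-01]
 [ 4.35e+02  2.66e+02  4.46e-01 -2.66e-01  2.53e-01]
 [ 4.35e+02  2.65e+02  4.47e-01 -2.66e-01  2.54e-01]
 [ 4.32e+02  2.53e+02  4.64e-01 -2.58e-01  2.56e-01]
 [ 4.51e+02  2.61e+02  4.58e-01 -2.86e-01  2.57e-01]
 [ 4.45e+02  2.73e+02  4.36e-01 -2.81e-01  2.59e-01]]
```

```bash
python3 - <<'E'
from h import *
def tips(lbl):
  im=snap('side'); p=np.array(r.current_tool_pos()); Rt=R.from_quat(r.current_ee_rot())
  v,u=np.mgrid[100:400,300:520]; uv=np.c_[u.ravel(),v.ravel()]
  w=world(im,uv); T=Rt.inv().apply(w-p)
  ok=(im['depth'][v.ravel(),u.ravel()]>0)&(np.hypot(T[:,0],T[:,1])<.06)&(w[:,2]>.11)&(T[:,2]<.06)
  o=np.argsort(-T[ok][:,2])[:300:20]; print(lbl,p,len(T[ok]));print(np.c_[uv[ok][o],(1e3*T[ok][o]).round(0)])
p=np.array(r.current_tool_pos())
tips('level')
r.move_linear(p+[-.05,.03,.03],rot=tool(142.7,35,0),vel=.08)
tips('tilt')
print(r.current_t())
E
```

```text
level [ 0.46144337 -0.26570377  0.18794176] 4524
[[429. 277.   7.  -4. -17.]
 [422. 267.   8.  12. -26.]
 [422. 265.   7.  14. -28.]
 [427. 273.  12.  -2. -32.]
 [436. 274.   4. -12. -35.]
 [431. 271.   8.  -5. -38.]
 [427. 268.  11.   2. -41.]
 [432. 269.   7.  -4. -43.]
 [436. 271.   7. -11. -47.]
 [429. 266.  11.  -0. -51.]
 [430. 261.   7.   4. -55.]
 [431. 264.  11.  -2. -60.]
 [431. 256.   4.   7. -62.]
 [440. 272.  12. -20. -64.]
 [432. 265.  14.  -6. -66.]]
tilt [ 0.41208084 -0.23617526  0.21830486] 5851
[[409. 290.  -9.  -5. -18.]
 [406. 291.  -7.  -5. -30.]
 [400. 282. -11.   8. -37.]
 [400. 284. -11.   3. -46.]
 [404. 292. -11. -12. -62.]
 [402. 293. -10. -13. -69.]
 [403. 297.  -8. -19. -72.]
 [403. 306.   0. -27. -73.]
 [403. 304.  -2. -26. -75.]
 [407. 299. -11. -26. -78.]
 [414. 307. -12. -40. -82.]
 [412. 306. -11. -38. -86.]
 [406. 308.  -5. -36. -89.]
 [414. 310. -11. -45. -92.]
 [399. 291. -15. -16. -97.]]
10.0667
```

```bash
sed -i 's/\[dx,0,.003\]/[dx,0,OFF]/; s/\[.065+dx,0,.049+.003\]/[.065+dx,0,.049+OFF]/; 2i OFF=-.040' h.py; sed -i '2{h;d};' h.py; sed -i '1a OFF=-.040' h.py; head -4 h.py; grep OFF h.py; python3 - <<'E'
from h import *
phi=142.7; dx=-.012; g=np.array([.471,-.273,.075]); Q=tool(phi,0,0)
r.move_linear(tcp_of_grip(g+[0,0,.07],phi,0,dx),rot=Q,vel=.12)
r.set_gripper(1.)
r.move_linear(tcp_of_grip(g,phi,0,dx),vel=.08)
print(r.current_tool_pos(),r.current_contact_force())
r.set_gripper(0,squeeze=80); r.sleep(.2)
print(r.current_opening(),r.current_contact_force(),r.current_t())
r.move_linear(tcp_of_grip(g+[0,0,.06],phi,0,dx),vel=.06)
r.sleep(.2)
print(r.current_opening(),r.current_contact_force(),r.current_torque(),r.current_t())
snap('side','side6.png',(340,200,500,370),3)
E
```

```text
import numpy as np, cv2
OFF=-.040
from cell import r, optics
from scipy.spatial.transform import Rotation as R
OFF=-.040
def tcp_of_grip(g,phi,tilt,dx=0): return np.array(g)+scoop(phi,tilt).apply([dx,0,OFF])
def tcp_of_lip(l,phi,tilt,dx=0): return np.array(l)+scoop(phi,tilt).apply([.065+dx,0,.049+OFF])
[ 0.46172975 -0.26590636  0.0354065 ] [-0.47666264 -0.22637559 -0.10705607]
0.1754066882650739 [-0.22478292  2.22135763  6.16617001] 13.925
0.17648225006034948 [-0.35812922  0.13249601 -1.66949879] [-0.00076181  0.06038682  0.00516309] 15.275
```

View pics/side6.png

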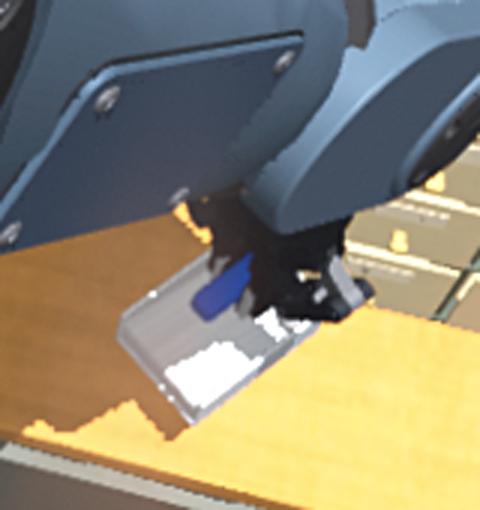

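```bash
cat >> h.py <<'E'
PHI=30.; DX=-.012; PAN=np.array([.582,.129,0]); HD=np.array([np.cos(np.radians(PHI)),np.sin(np.radians(PHI)),0])
def lip(back,z): return PAN-back*HD+[0,0,z]
E
python3 - <<'E'
from h import *
for a in(0,10,20,30,40): print(a,r.inverse_kinematics(tcp_of_lip(lip(.035,.137),PHI,a,DX),tool(PHI,a,0)) is not None)
g=np.array([.471,-.273,.075])
r.move_linear(tcp_of_grip(g+[0,0,.185],142.7,0,DX),vel=.1)
r.move_linear(tcp_of_grip([.43,-.08,.26],90,0,DX),rot=tool(90,0,0),vel=.09)
r.move_linear(tcp_of_lip(lip(.035,.21),PHI,0,DX),rot=tool(PHI,0,0),vel=.09)
r.move_linear(tcp_of_lip(lip(.035,.15),PHI,0,DX),vel=.08)
r.sleep(.3)
print(r.current_tool_pos(),r.current_opening(),r.current_contact_force(),r.current_t())
import pickle
t=snap('top');s=snap('side');pickle.dump((t,s),open('pour.pkl','wb'))
a=cv2.resize(t['pixels'][130:280,140:290,::-1],(400,400),interpolation=3);b=cv2.resize(s['pixels'][130:280,170:320,::-1],(400,400),interpolation=3)
cv2.imwrite('pics/c7.png',np.hstack([a,b]))
E
```

```text
0 True
10 True
20 True
30 True
40 True
[0.50594432 0.08501594 0.15926503] 0.17400546790360688 [-0.38863894  0.534609   -2.32068353] 22.35
```

View pics/c7.png

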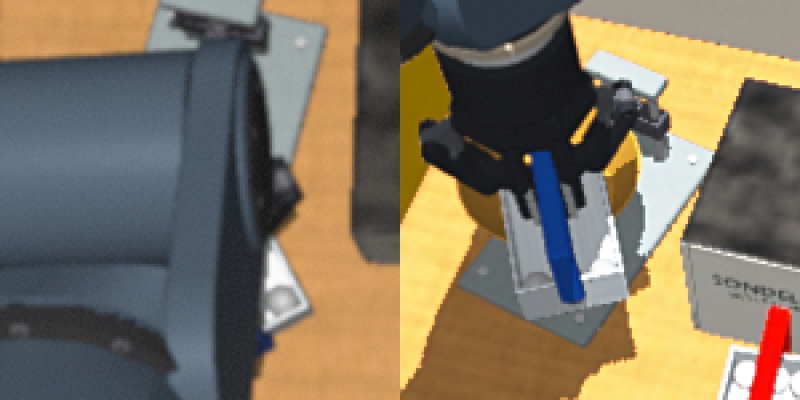

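```bash
python3 - <<'E'
from h import *
import pickle
t,s=pickle.load(open('pour.pkl','rb'))
S=lambda x,y:(170+(x-400)/2.667-.3,130+y/2.667-.3)
g=lip(.035,.15)+scoop(PHI,0).apply([.065,0,.049])
A=lambda w:(scoop(PHI,0).inv().apply(w-g)*1e3).round(0)
print('bar pts (scoop axes rel grip, mm)',A(world(s,[S(568,285),S(556,240),S(545,180)])))
print('back top corners expect x35 y+-35',A(world(s,[S(524,318),S(626,302)],g[2]-.075)),A(world(s,[S(622,278)],g[2]-.039)))
E
```

```text
bar pts (scoop axes rel grip, mm) [[ 42.  -1. -26.]
 [ 31.  -1.   9.]
 [-16.  -1.   8.]]
back top corners expect x35 y+-35 [[ 27. -36. -75.]
 [ 32.  32. -75.]] [[ 37.  33. -39.]]
```

```bash
python3 - <<'E'
from h import *
zs={10:.146,20:.14,30:.137,40:.137}
p0=np.array(r.current_tool_pos())
for a,z in zs.items():
    P=tcp_of_lip(lip(.035,z),PHI,a,DX); d=np.linalg.norm(P-r.current_tool_pos())
    r.move_linear(P,rot=tool(PHI,a,0),vel=max(d/.9,.003))
    print(a,d,r.current_t(),r.current_contact_force().round(2))
r.sleep(.8)
print(r.current_contact_force(),r.current_opening())
snap('side','side8.png',(160,100,360,280),3)
E
```

```text
10 0.0054514408928252114 23.525 [ 0.2   0.35 -1.67]
20 0.004753032217665461 24.5583 [-0.94 -0.3  -3.  ]
30 0.007180432975194057 25.6 [ 0.8   0.73 -0.74]
40 0.009362074476344821 26.65 [-0.27 -0.82 -1.2 ]
[-0.20504501  0.15593477 -1.49677346] 0.17030500128025503
```

View pics/side8.png

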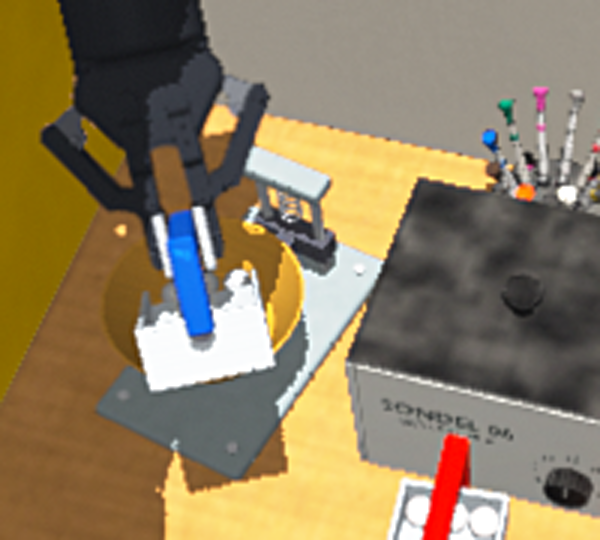

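```bash
python3 - <<'E'
from h import *
r.move_linear(tcp_of_lip(lip(.045,.22),PHI,40,DX),vel=.08)
r.move_linear(tcp_of_lip(lip(.08,.22),PHI,0,DX),rot=tool(PHI,0,0),vel=.06)
r.move_linear(tcp_of_grip([.43,-.08,.26],90,0,DX),rot=tool(90,0,0),vel=.12)
g=np.array([.471,-.273,.075])
r.move_linear(tcp_of_grip(g+[0,0,.12],142.7,0,DX),rot=tool(142.7,0,0),vel=.12)
r.sleep(.2)
im=snap('top'); f0=r.current_contact_force()
K=lambda x,y:(150+x/4-.4,110+y/4-.4)
print('pan rim z/centre pts',world(im,[K(54,317),K(363,317),K(209,163),K(209,472)]).round(4).tolist())
v,u=np.mgrid[165:215,178:228]; uv=np.c_[u.ravel(),v.ravel()]; w=world(im,uv)
ok=np.hypot(w[:,0]-.582,w[:,1]-.129)<.058
img=np.full((50,50),0.); img.ravel()[ok]=w[ok,2]
print('floor pct',np.percentile(w[ok,2],[2,10,30,50,70,90]).round(4))
import pickle;pickle.dump(im,open('after.pkl','wb'))
print(f0,r.current_t())
cv2.imwrite('pics/c9.png',cv2.resize(im['pixels'][100:260,140:480,::-1],None,fx=2.35,fy=2.35,interpolation=3))
s=snap('side'); pickle.dump(s,open('after_s.pkl','wb'))
hsv=cv2.cvtColor(im['pixels'][160:220,170:235],cv2.COLOR_RGB2HSV); m=((hsv[...,1]<90)).astype(np.uint8)
n,_,st,c=cv2.connectedComponentsWithStats(m); print('grey blobs',[(st[i,4],(c[i]+[170,160]).round(1).tolist(),world(im,[c[i]+[170,160]])[0].round(3).tolist()) for i in range(1,n) if st[i,4]>15])
E
```

```text
pan rim z/centre pts [[0.6044, 0.224, -0.0005], [0.5891, 0.0689, 0.0831], [0.6755, 0.1542, 0.0107], [0.5212, 0.1299, 0.0846]]
floor pct [0.0531 0.0547 0.0565 0.0582 0.0634 0.073 ]
[ 0.45426871 -1.00179359 -1.4376258 ] 33.3167
grey blobs [(np.int32(18), [232.3, 161.3], [0.655, 0.097, 0.012]), (np.int32(101), [212.6, 175.8], [0.612, 0.118, 0.077]), (np.int32(205), [195.2, 183.3], [0.6, 0.149, 0.071])]
```

```bash
python3 - <<'E'
from h import *
g=np.array([.471,-.273,.075]); 
r.move_linear(tcp_of_grip(g+[0,0,.012],142.7,0,DX),vel=.08); r.sleep(.2)
f0=r.current_contact_force()[2]
for h in np.arange(.009,-.005,-.0015):
    r.move_linear(tcp_of_grip(g+[0,0,h],142.7,0,DX),vel=.02); f=r.current_contact_force()[2]-f0
    if f>4: break
print(h,f,r.current_t())
r.set_gripper(.6); r.sleep(.2)
r.move_linear(tcp_of_grip(g+[0,0,.12],142.7,0,DX),vel=.1)
r.move_to([.36,0,.28],tool(90,0,0)); r.sleep(.5)
t=snap('top','top_end.png'); s=snap('side')
a=cv2.resize(t['pixels'][140:310,140:310,::-1],(400,400),interpolation=3);b=cv2.resize(s['pixels'][260:370,360:470,::-1],(400,400),interpolation=3)
cv2.imwrite('pics/end.png',np.hstack([a,b])); print(r.current_t(),r.current_tool_pos())
E
```

```text
-0.0014999999999999979 26.590296903138363 37.1167
40.9917 [ 3.60020011e-01 -1.03291058e-05  2.79998251e-01]
```

View pics/end.png

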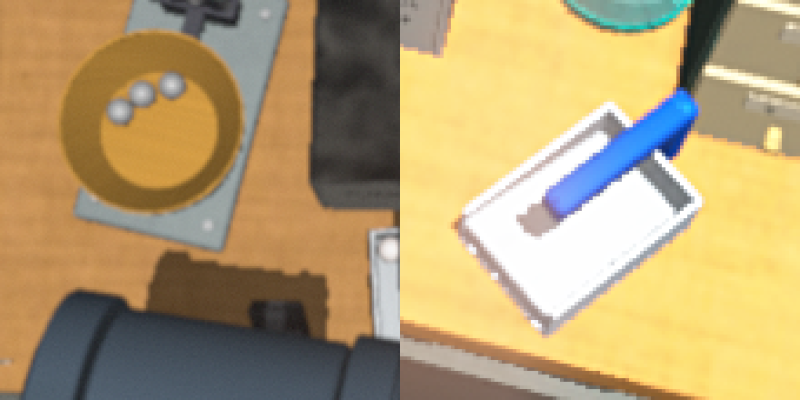

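The last picture shows all three steel balls in the pan at about (120–172, 85–110) and the empty blue scoop standing upright and released on the right. I'm handing in.

```bash
python3 -c "
from h import *
print(r.hand_in(), r.current_t())"
```

```text
the job is handed in; nothing more can be done
the job is handed in; nothing more can be done
```

The job is done and handed in. All three steel balls are in the brass pan, and the empty blue scoop stands upright back at its original spot, released. The arm clock read 41 s just before hand-in.

- **Pan:** after the pour its floor measured about 57 mm above the surface, against about 75 mm expected when up. That is the full 18 mm, so the pan is on its stop. This comes from camera depth, not a joint reading.
- **Scoop and surroundings:** the last picture shows the scoop empty, upright and well clear of the scale. Nothing came near the red scoop after the pour, but only a corner of it is visible in that picture. The arm ended clear of everything.
- **What failed or disagreed:** the first grasp closed on nothing without disturbing the scoop. The real fingertips sit about 40 mm higher up the tool than the stated TCP and `r.finger_overhang` imply. I confirmed this with the depth camera, level and tilted, corrected for it, and the second grasp held.
- **Set-down force:** it peaked at about 27 N through the held scoop.

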